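Turn a carved printing block over in the turnover cradle

TASK

Lay the carved printing block, carving up, flat in the hinged tray of the wooden turnover cradle and let go of it; then swing the tray by its handle all the way over onto the fixed bed, so that the block turns over into the bed, and swing the tray back until it lies fully open again, leaving the block flat in the bed with its carving down. Guide the tray both ways without ever letting it fall or slam, and leave the other things on the bench where they are.

Things in the scene. Friction and masses are not known exactly. Their poses are not given: they have to be found in the camera images.
- block: Carved printing block: wooden slab 84 mm (its x) by 56 mm (y) by 30 mm (z), about 110 g. One broad face, +z, up at the start, has dark raised strokes and border (at z = 30 mm); the rest is plain wood. Origin: centre of the other broad face, its underside at the start. Either way round in the tray will do (half a turn about z).
- tray_seat (a point): Centre of the floor of the tray (hinged half of the cradle, with the steel U handle), where the block's origin belongs; 22 mm above the bench when open and level, as at the start. Axes turn with the tray: x along the hinge, y from handle to hinge, z out of the floor. Pocket 88 mm (y) by 62 mm (x): the block's 84 mm side goes along y.
- tray_wall (a point): Middle of the top of the tray's hinge-side wall, 24 mm above the tray's floor; axes as tray_seat. The handle side has a lip 5 mm high; each x side has two guides 14 mm high, 8 mm thick, 26 mm long, with a 36 mm finger gap between. A seated block stands 16 mm above the guides. No catch: a little past upright the block tips out into the bed by itself.
- handle (a point): Middle of the handle's cross bar: round steel, 10 mm thick, 80 mm between its arms, parallel to the hinge, 40 mm beyond the tray's edge, 150 mm from the hinge axis; 34 mm above the bench when open, 44 mm when shut, only bench beneath it. Pinch it across from above; it can turn between the fingers as the tray swings. Axes as tray_seat.
- hinge (a point): Middle of the hinge axis, 39 mm above the bench. Axes of the fixed cradle: x along the hinge, y from the hinge to the fixed bed (the open tray lies on the -y side), z up. The cradle is wooden, screwed down, 124 mm (x) by 234 mm (y), lying like an open book.
- bed_seat (a point): Centre of the fixed bed's flat floor, 22 mm above the bench, 60 mm from the hinge axis; axes as hinge. Guides about 13 mm high on both x sides and a stop as high on the +y side leave the block about 5 mm play each way in x and 12 mm in all in y; no wall on the hinge side. A block turned over in the bed has its origin 30 mm above this point.
- tray (a joint): Angle of the tray, rad: 0 = lying fully open, 1.57 = upright, 3.14 = shut over the bed. The tray weighs 220 g and the hinge turns freely, without a spring or a catch: let go anywhere but at the two ends, the tray falls.
- blank: Bystander: a plain uncarved square wooden block, 70 x 70 x 22 mm, lying beside the carved one. Origin at the centre of its underside.
- chisel_wide: Bystander: a chisel with a wooden handle 120 mm long (towards its -x), a brass collar and an 18 mm wide blade 75 mm long, lying, 18 mm high. Origin under the collar.
- chisel_slim: Bystander: a chisel with a wooden handle 135 mm long (towards its -x) and a 7 mm wide blade, lying, 18 mm high. Origin under the collar.
- mallet: Bystander: a wooden mallet lying, head 60 x 125 x 60 mm centred at x = +90 mm, round handle to x = -103 mm. Origin under the handle.
- whetstone: Bystander: a grey whetstone 180 x 60 x 28 mm. Origin at the centre of its underside.
- ink_jar: Bystander: a lidded jar, 56 mm across and 65 mm high. Origin at the centre of its underside.
- brush: Bystander: a flat brush, about 180 mm long along x and 14 mm high. Origin at the bench below the bristle end of its handle.

How it is judged:
By the outcome, as a careful person would: the job done as asked, in the order asked, and still so for the second after the job is handed in, with the robot touching nothing.
It also fails if it takes over 70 s, if anything falls off the work surface, if the arm or the gripper's body presses on something with over 40 N, if the wrist force passes 120 N, or if a joint passes its speed limit or range.

ROBOT

A 6-joint arm with a two-finger parallel gripper is mounted at the origin on the work surface. World frame = base frame: x ahead of the robot, y to its left, z up, the work surface at z = 0. Lengths are in m, angles in rad, forces in N, time in s.
With the tool pointing down it reaches from about 0.325 to 0.9 m from the base axis. Payload 3.5 kg.
Tool frame: the origin (TCP) lies at the very end of the fingers, on their centre line; the grasp point (between the pads) lies manip.grasp_offset behind it (manip.grasp_offset is the distance from the TCP to the grasp point, in m); z points along the fingers, y is the line along which they close (so a half turn about z gives the same grasp; the last joint's range is limited). The gripper opens to 85 mm and grips with 20 to 120 N. Pads are 22 mm wide; open, the fingers measure 114 mm over their backs; the gripper's body (76 mm by 85 mm) begins 54 mm behind the grasp point. The pads swing forward as they close: fully open they stand 13 mm farther back than shut.
Start: joints at [-1.328, 0.276, -0.026, 1.268, 0, 1.467], TCP at [0.212, -0.588, 0.231] pointing down, gripper open.
Joint ranges: [-3.12, 3.12], [-0.85, 1.88], [-1.08, 1.24], [-1.95, 2.15], [-1.57, 1.53], [-3.14, 3.14]. Speed limits (rad/s): [2.57, 2.57, 3.14, 3.14, 3.14, 3.14].

INTERFACE

Orientations are given as a rotation vector (axis times angle).
In Python, from plant import manip gives the robot as it stands.
- The arm moves only by the tool drive_effector, called after "Call:" as name([rows], argument=value, ...), one row to a line, values as JSON. Schema: {"type":"object","properties":{"moves":{"type":"array","items":{"type":"object","properties":{"tx":{"type":"number"},"ty":{"type":"number"},"tz":{"type":"number"},"wx":{"type":"number"},"wy":{"type":"number"},"wz":{"type":"number"}},"additionalProperties":false},"minItems":1,"maxItems":20},"jaw":{"type":"number"},"only":{"type":"string"},"quiet":{"type":"boolean"},"lines":{"type":"string"}},"required":["moves"],"additionalProperties":false}. moves is a list of rows, 1 to 20 of them, each an object with the fields tx, ty, tz (the shift in m), wx, wy, wz (a rotation vector in rad); a field left out counts as zero; each row shifts and turns the commanded pose from where the row before left it, along the tool's axes as they then stand; what a row does not reach is not made up. A row lasts 1/12 s, in which the tool goes at most 0.0417 m and 0.125 rad, less where a joint would pass 70% of its speed; a pose out of reach is approached as far as the arm can. jaw is the finger opening in m, set as the call begins (left out keeps the last). The fingers move at their own pace and stop on an object; the grip force is fixed at half the most. Time passes only in rows, so rows that do not move let the fingers close. The tool returns the time, the measured TCP pose, the force, the opening and the grip force at its end. only (a regular expression) keeps the lines of the reply that match it, lines (a string "A,B") keeps lines A to B, and quiet returns only ok. Input that does not fit is refused with a message, and nothing moves.
- manip.observe(): the state, without advancing time (a new reading comes with each control period).
- manip.capture(name): name is "side" or "top" or "wrist"; returns the picture (384x512x3 uint8, red, green, blue); there is no depth.
- manip.camera_info(name): a dict with "mtx" (3x3 intrinsics, pixels), "k1" (the pictures are not rectified: a ray, as slopes to the right and down, at radius r is drawn at 1 + k1 r^2 times it, then the intrinsics apply), "R" (3x3) and "t" (3): a world point X has camera coordinates R X + t; the wrist camera has in their place "mount" (4x4, takes a point from camera to tool coordinates, whose origin is the TCP and whose axes are the flange's). Camera axes: x right, y down, z forward; pixel columns grow to the right and rows downward; lengths in m; the calibration is good to about 2 mm. A picture is of the moment at which its call begins: read the wrist's pose just before it. camera_info takes no time and is no camera call.
- manip.job_done(): hands the job in; it is judged then, once.
The state is a dict: "t": time; "qpos": joint angles; "dq": joint speeds; "effort": joint torques, N m; "tool_pos": TCP position; "tcp_rot": TCP orientation; "force": force on the tool from outside, world axes, zero at the start; "wrist_torque": the same for the moment, N m; "gripper_width": finger opening in m; "grip_force": force on a finger pad.
Only numpy, scipy, OpenCV 4.12 (cv2) and the standard library are available. Lean on these libraries where they do the work, as an engineer would, in place of code of your own. Each camera call takes 0.05 s, during which the arm holds its last target. There are 200 camera calls.

## Working session

There is one attempt and no reset: what is moved stays moved. The work goes in short steps, Python scripts to look and compute and a tool call to move; the robot and the scene stay as the last step left them, time stands still between calls to the robot, and variables do not carry over. Pictures are saved under pics/ and viewed, at most 10 in all, crops included, and the job is handed in when it is done.

```bash
ls; mkdir -p pics
```

Run:
```python
from plant import manip
import cv2
print(manip.observe(), manip.grasp_offset)
for n in("top","side"):
    cv2.imwrite(f"pics/{n}0.png",cv2.resize(manip.capture(n)[:,:,::-1],(800,600),interpolation=cv2.INTER_CUBIC))
    print(manip.camera_info(n))
print(manip.camera_info("wrist"))
```

```text
pics
plant.py
{'t': 0.0, 'qpos': array([-1.32840396e+00,  2.77098267e-01, -2.78856144e-02,  1.26796004e+00,
        3.21290992e-06,  1.46739702e+00]), 'dq': array([-0.00104163,  0.00114727, -0.00033567, -0.0001071 , -0.00036681,
       -0.00061917]), 'effort': array([ 7.88348989e-04, -4.45505905e+01,  2.95204318e+01,  1.63225183e-02,
       -1.52949501e-04, -8.01299720e-07]), 'tool_pos': array([ 0.21164621, -0.58726251,  0.230179  ]), 'tcp_rot': array([-3.09264305e+00, -5.40097572e-01,  2.29061972e-04]), 'force': array([ 0.13837567, -0.45711096,  0.75323442]), 'wrist_torque': array([ 0.00853948,  0.05077162, -0.01664403]), 'grip_force': 0.0, 'gripper_width': 0.08550653577138723} 0.0187
{'mtx': array([[480.37126237,   0.        , 249.30274941],
       [  0.        , 480.37126237, 191.4964455 ],
       [  0.        ,   0.        ,   1.        ]]), 'k1': -0.19325506513745536, 'R': array([[-0.00580655, -0.99978067,  0.02012198],
       [-0.99451978,  0.00367311, -0.10448405],
       [ 0.10438722, -0.02061839, -0.99432298]]), 't': array([0.05370346, 0.56514446, 1.25601275])}
{'mtx
[... 231 characters left out ...]
477352],
       [-0.10127545, -0.70269125, -0.70425017],
       [ 0.12103671,  0.69392843, -0.70979817]]), 't': array([-0.55401455,  0.16513333,  1.10594286])}
{'mtx': array([[292.10542052,   0.        , 255.0116564 ],
       [  0.        , 292.10542052, 191.26338489],
       [  0.        ,   0.        ,   1.        ]]), 'k1': -0.0482145510341012, 'mount': array([[-7.09515201e-04, -9.48255270e-01, -3.17508173e-01,
         8.19387773e-02],
       [ 9.99999733e-01, -6.16484923e-04, -3.93469978e-04,
         1.43435025e-05],
       [ 1.77370979e-04, -3.17508367e-01,  9.48255454e-01,
        -1.42929527e-01],
       [ 0.00000000e+00,  0.00000000e+00,  0.00000000e+00,
         1.00000000e+00]])}
```

View pics/top0.png

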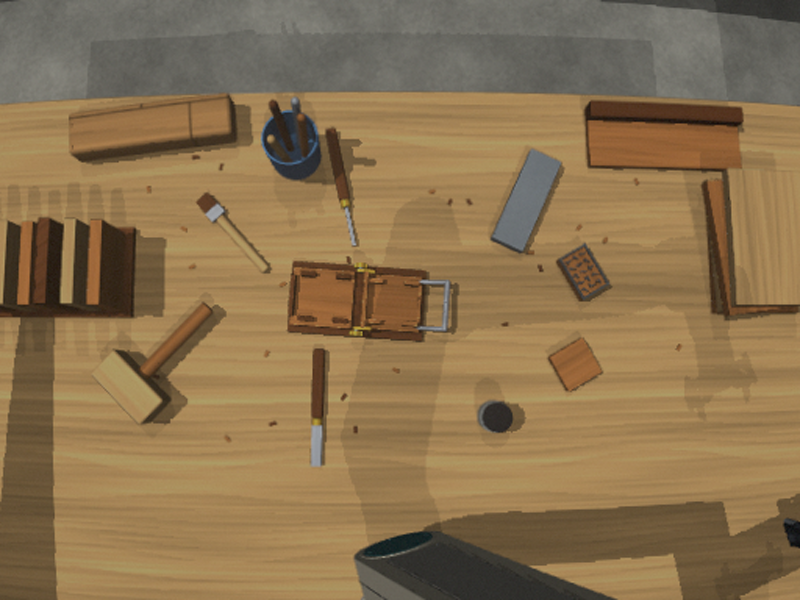

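View pics/side0.png

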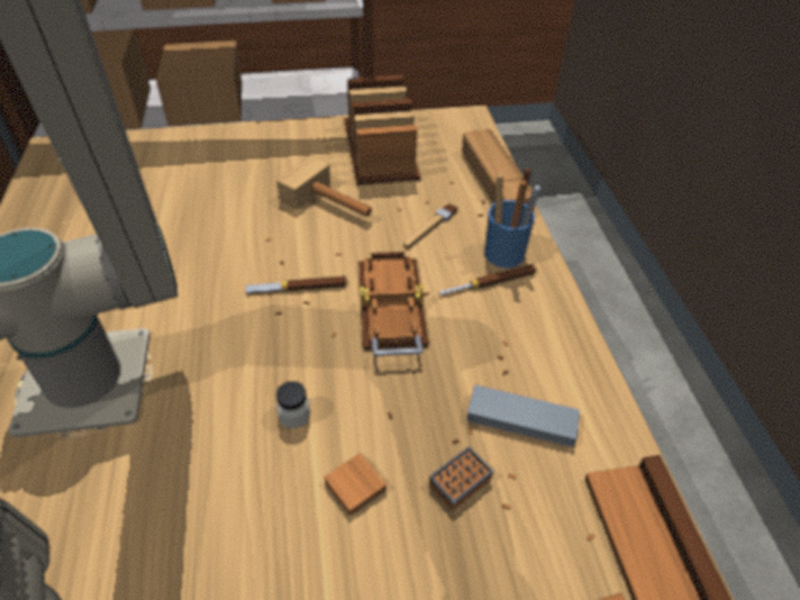

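The top view shows the cradle in the middle (handle to the right at about 450,306), the block at (583,272) and the blank at (575,364). The jar is at (495,416) and the whetstone at (527,200). I'll enlarge the block and the cradle.

Create h.py:
```python
import numpy as np, cv2
from plant import manip
from scipy.spatial.transform import Rotation as Rn
def cam(n):
    c=manip.camera_info(n)
    if "R" in c: return c,c["R"],c["t"]
    s=manip.observe(); Rt=Rn.from_rotvec(s["tcp_rot"]).as_matrix(); M=c["mount"]
    Rwc=Rt@M[:3,:3]; p=Rt@M[:3,3]+s["tool_pos"]
    return c,Rwc.T,-Rwc.T@p
def p2w(cm,px,z):
    c,R,t=cm; K=c["mtx"]
    u=cv2.undistortPoints(np.array([[px]],float),K,np.array([c["k1"],0,0,0]))[0,0] if False else None
    d=np.linalg.solve(K,[px[0],px[1],1])[:2]; s=d.copy()
    for _ in range(30): s=d/(1+c["k1"]*(s@s))
    r=R.T@np.array([s[0],s[1],1]); o=-R.T@t
    return o+r*(z-o[2])/r[2]
def w2p(cm,X):
    c,R,t=cm; x=R@np.array(X)+t; s=x[:2]/x[2]; s=s*(1+c["k1"]*(s@s)); return (c["mtx"]@[s[0],s[1],1])[:2]
def up(im,x0,y0,w,h,k): return cv2.resize(im[y0:y0+h,x0:x0+w,::-1],None,fx=k,fy=k,interpolation=cv2.INTER_CUBIC)
```

```bash
sed -i '/if False else None/d' h.py
```

Run:
```python
from h import *
im=manip.capture("top")
a=up(im,180,160,120,68,5); b=up(im,345,150,60,50,5)
o=np.zeros((590,600,3),np.uint8); o[:340]=a; o[340:,:300]=b
# side crops: block
s=manip.capture("side"); o[340:,300:]=up(s,265,280,60,50,5)
cv2.imwrite("pics/c1.png",o)
```

```text
(no output)
```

View pics/c1.png

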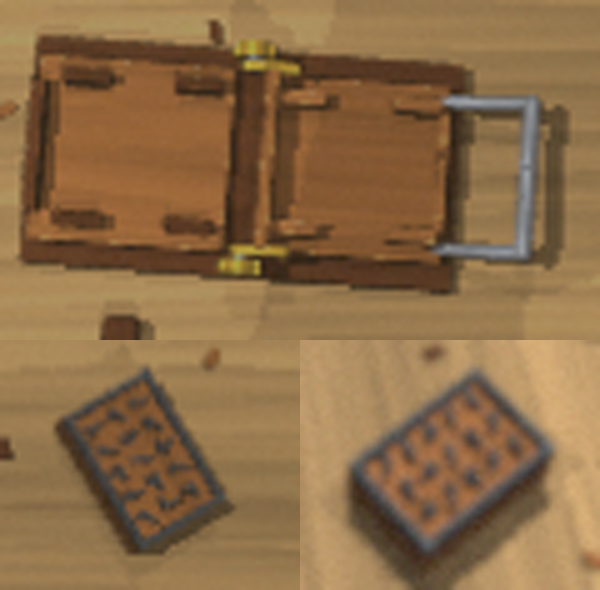

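The crop shows the block's top corners at (148,372), (224,498), (137,545) and (62,420) in the top view. In the side view they are at (478,372), (552,452), (427,550) and (353,467). The handle bar runs from (535,100) to (525,253).

Run:
```python
from h import *
np.set_printoptions(precision=4,suppress=True)
T=cam("top");S=cam("side")
o=lambda p,x0,y0:((p[0]+.5)/5-.5+x0,(p[1]+.5)/5-.5+y0)
print("camT",-T[1].T@T[2])
for C,pts,off in((T,[(148,372),(224,498),(137,545),(62,420)],(345,150-68)),(S,[(478,372),(552,452),(427,550),(353,467)],(265-60,280-68))):
    P=np.array([p2w(C,o(p,*off),.03) for p in pts])[:,:2]
    print(P,P.mean(0),[np.linalg.norm(P[i]-P[i-1]) for i in range(4)])
    for i in range(4):
        d=P[i]-P[i-1]; print(np.degrees(np.arctan2(d[1],d[0]))%180)
h=[p2w(T,o(p,180,160),.034)[:2] for p in((535,98),(525,253))]
print("bar",h,np.mean(h,0),h[0]-h[1])
for z in(.01,.02):
  F=np.array([p2w(T,o(p,180,160),z)[:2] for p in((40,38),(470,68),(457,290),(22,262))]); print("frame",F,F.mean(0))
  for a,b in((0,1),(3,2),(1,2),(0,3)):
    d=F[b]-F[a];print(np.linalg.norm(d),np.degrees(np.arctan2(d[1],d[0])))
```

```text
camT [0.4312 0.0775 1.3069]
[[ 0.6621 -0.2929]
 [ 0.5923 -0.3334]
 [ 0.5665 -0.2832]
 [ 0.6353 -0.2434]] [ 0.6141 -0.2882] [np.float64(0.05633870192940956), np.float64(0.08075091169960398), np.float64(0.05647740060149379), np.float64(0.07942806350060176)]
118.46821103043625
30.083551904328203
117.12901824503999
30.02150463003197
[[ 0.6372 -0.2446]
 [ 0.6622 -0.2923]
 [ 0.592  -0.3318]
 [ 0.5662 -0.2855]] [ 0.6144 -0.2886] [np.float64(0.08194682030065467), np.float64(0.053804126583706396), np.float64(0.08054109795025287), np.float64(0.05291916694682586)]
29.9549680757071
117.62862517405048
29.352929788384188
119.11713675833771
bar [array([ 0.5976, -0.049 ]), array([ 0.5145, -0.0426])] [ 0.5561 -0.0458] [ 0.0832 -0.0065]
frame [[ 0.6348  0.2189]
 [ 0.6174 -0.016 ]
 [ 0.4962 -0.0077]
 [ 0.5123  0.2277]] [0.5652 0.1057]
0.23555980865663137 -94.23255776113939
0.23591500788928338 -93.9056048002868
0.12149228432743361 176.0474196788689
0.12283729225732568 175.8804668018494
frame [[ 0.6332  0.2178]
 [ 0.616  -0.0153]
 [ 0.4957 -0.007 ]
 [ 0.5116  0.2265]] [0.5641 0.1055]
0.2337434092742389 -94.2325577611394
0.23409586956907932 -93.90560480028681
0.12055545851034573 176.04741967886886
0.12189009509723535 175.8804668018494
```

Create d.py:
```python
# python3 d.py x y z toolx_deg : remaining move in present tool axes (tool pointing down)
import sys; from h import *
s=manip.observe(); R=Rn.from_rotvec(s["tcp_rot"]); x,y,z,a=map(float,sys.argv[1:5]); a=np.radians(a)
G=Rn.from_matrix(np.array([[np.cos(a),np.sin(a),0],[np.sin(a),-np.cos(a),0],[0,0,-1]]))
d=np.array([x,y,z])-s["tool_pos"]
print("t",s["t"],"pos",s["tool_pos"],"F",s["force"],"w",s["gripper_width"])
print("d now axes",R.inv().apply(d).round(4),"d goal axes",G.inv().apply(d).round(4),"rot",(R.inv()*G).as_rotvec().round(4))
```

```text
(no output)
```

Call:
drive_effector([
  {"tx": 0.04, "ty": -0.012},
  {"tx": 0.04, "ty": -0.012},
  {"tx": 0.04, "ty": -0.012},
  {"tx": 0.04, "ty": -0.012},
  {"tx": 0.04, "ty": -0.012},
  {"tx": 0.04, "ty": -0.012},
  {"tx": 0.04, "ty": -0.012},
  {"tx": 0.04, "ty": -0.012},
  {"tx": 0.04, "ty": -0.012},
  {"tx": 0.04, "ty": -0.012},
  {"tx": 0.04, "ty": -0.012},
  {"tx": 0.04, "ty": -0.013},
  {"tz": 0.03, "wz": -0.0873},
  {"tz": 0.03, "wz": -0.0873},
  {},
  {},
], jaw=0.085)

```text
t: 1.53
tool_pos: [0.6113, -0.2884, 0.1688]
tcp_rot: [-3.032, -0.804, 0.007]
force: [-0.3, 0.2, 0.2]
gripper_width: 0.085
grip_force: 0.0
```

```bash
python3 d.py .6142 -.2884 .008 29.8
```

Run:
```python
from h import *
W=cam("wrist"); im=manip.capture("wrist")
cv2.imwrite("pics/w1.png",cv2.resize(im[:,:,::-1],(800,600),interpolation=cv2.INTER_CUBIC))
a=np.radians(29.8);u=np.array([np.cos(a),np.sin(a),0]);v=np.array([-u[1],u[0],0])
for i,j in((1,1),(1,-1),(-1,-1),(-1,1)): print(w2p(W,np.array([.6142,-.2884,.03])+i*.042*u+j*.028*v)*1.5625)
```

```text
t 1.5333 pos [ 0.61130641 -0.28843988  0.16880301] F [-0.33638104  0.19737795  0.18177533] w 0.08495716501789602
d now axes [0.003  0.0023 0.1608] d goal axes [0.0025 0.0014 0.1608] rot [-0.0053  0.0031 -0.0016]
[356.14862286 210.152755  ]
[447.62755058 210.02095572]
[443.6568486  336.49973161]
[360.09920007 336.50079896]
```

View pics/w1.png

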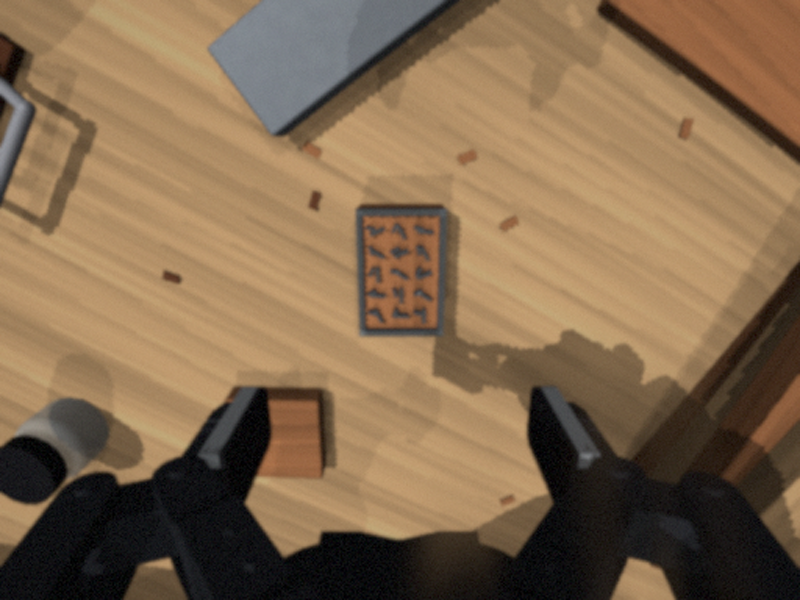

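The wrist view shows the block's top corners at about (358,208), (446,208), (442,334) and (361,334). That's within 2 px of the prediction, and the fingers have clear space on both sides, so I'll descend and grip.

Call:
drive_effector([
  {"tx": 0.003, "ty": 0.001, "tz": 0.03},
  {"tz": 0.04},
  {"tz": 0.03},
  {"tz": 0.03},
  {"tz": 0.02},
  {"tz": 0.011},
  {},
  {},
])

```text
t: 2.25
tool_pos: [0.6172, -0.2903, 0.012]
tcp_rot: [3.035, 0.806, 0.003]
force: [0.8, 0.5, -0.2]
gripper_width: 0.0848
grip_force: 0.0
```

```bash
python3 d.py .6142 -.2884 .008 29.8
```

```text
t 2.25 pos [ 0.61718536 -0.29028686  0.0120078 ] F [ 0.80108585  0.47437814 -0.16645057] w 0.0847538453380258
d now axes [-0.0017 -0.0031  0.004 ] d goal axes [-0.0017 -0.0031  0.004 ] rot [ 0.002  -0.0012 -0.0011]
```

Call:
drive_effector([
  {},
  {},
  {},
  {},
  {},
  {},
  {},
  {},
  {},
], jaw=0.04)

```text
t: 3.0
tool_pos: [0.6182, -0.2902, 0.0132]
tcp_rot: [3.033, 0.807, 0.005]
force: [-0.3, -0.1, 6.6]
gripper_width: 0.0546
grip_force: 66.1
```

```bash
python3 d.py .6142 -.2884 .008 29.8
```

```text
t 3.0 pos [ 0.61817685 -0.29020606  0.01315806] F [-0.32021106 -0.13889438  6.59192456] w 0.05455365395350128
d now axes [-0.0026 -0.0036  0.0051] d goal axes [-0.0026 -0.0035  0.0052] rot [ 0.004  -0.0023  0.0002]
```

Call:
drive_effector([
  {"tz": -0.02},
  {"tz": -0.04},
  {"tz": -0.04},
  {"tz": -0.04},
  {"tz": -0.02},
  {"tx": 0.013, "ty": -0.0353},
  {"tx": 0.013, "ty": -0.0353},
  {"tx": 0.013, "ty": -0.0353},
  {"tx": 0.013, "ty": -0.0353},
  {"tx": 0.013, "ty": -0.0353},
  {"tx": 0.013, "ty": -0.0353},
  {"tx": 0.013, "ty": -0.0353},
  {"tx": 0.013, "ty": -0.0353},
  {"tx": 0.013, "ty": -0.0353},
])

```text
t: 4.17
tool_pos: [0.5592, 0.0464, 0.1709]
tcp_rot: [3.036, 0.808, 0.002]
force: [0.4, 0.0, -1.2]
gripper_width: 0.0545
grip_force: 65.2
```

Call:
drive_effector([
  {"wz": -0.122},
  {"wz": -0.122},
  {"wz": -0.122},
  {"wz": -0.122},
  {"wz": -0.122},
  {"wz": -0.122},
  {"wz": -0.122},
  {"wz": -0.122},
  {},
  {},
])

```text
t: 5.0
tool_pos: [0.5597, 0.0447, 0.1707]
tcp_rot: [2.306, 2.133, 0.0]
force: [-0.5, 0.9, -1.4]
gripper_width: 0.0543
grip_force: 65.2
```

```bash
python3 d.py .5624 .044 .036 85.9
```

Run:
```python
from h import *
W=cam("wrist"); im=manip.capture("wrist")
cv2.imwrite("pics/w2.png",cv2.resize(im[:,:,::-1],(800,600),interpolation=cv2.INTER_CUBIC))
np.save("W2.npy",np.column_stack([W[1],W[2]]))
a=np.radians(85.9);v=np.array([np.cos(a),np.sin(a),0]);u=np.array([v[1],-v[0],0]);H=np.array([.5667,.1038,0])
for i,j,z in((-40,-150,34),(40,-150,34),(-31,-16,46),(31,-16,46),(-62,117,10),(62,117,10),(62,-117,10)): print((i,j,z),w2p(W,H+i/1e3*u+j/1e3*v+[0,0,z/1e3])*1.5625)
```

```text
t 5.0 pos [0.55974549 0.04468174 0.17068835] F [-0.54018704  0.92614995 -1.41152908] w 0.05425235497704567
d now axes [-0.0005  0.0026  0.1347] d goal axes [-0.0005  0.0027  0.1347] rot [ 0.0005  0.0001 -0.006 ]
(-40, -150, 34) [345.93342663 405.3169859 ]
(40, -150, 34) [459.69470808 404.58722374]
(-31, -16, 46) [349.10517376 215.92165778]
(31, -16, 46) [455.26938149 215.21569649]
(-62, 117, 10) [293.95523223 -20.79205898]
(62, 117, 10) [507.32455259 -22.24871014]
(62, -117, 10) [487.34096886 347.24412215]
```

View pics/w2.png

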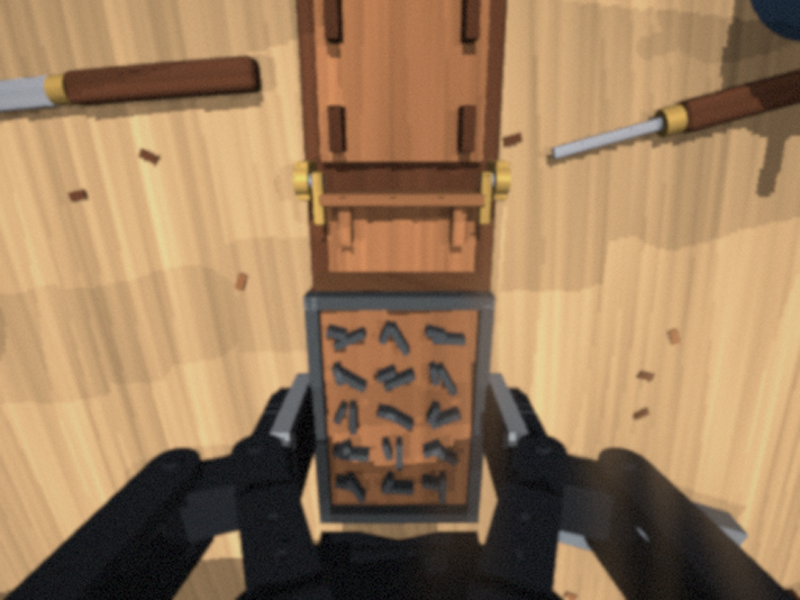

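The wrist view shows the block held square. The tray wall's top edges are at rows 193 and 206 (columns 322–482), the guide ends are at row 249 and the hinge pins at (303,180) and (502,180). The wall seems a few mm farther than I predicted, so I'll check.

Run:
```python
from h import *
np.set_printoptions(precision=1,suppress=True)
A=np.load("W2.npy"); W=(manip.camera_info("wrist"),A[:,:3],A[:,3]); T=cam("top")
a=np.radians(85.9);v=np.array([np.cos(a),np.sin(a),0]);u=np.array([v[1],-v[0],0]);H=np.array([.5667,.1038,0])
def f(C,n,p,z):
    d=p2w(C,p,z)-H; print(n,np.array([d@u,d@v])*1e3)
s=1.5625
for n,p,z in(("pinL",(303,180),.039),("pinR",(502,180),.039),("wall near L",(322,206),.046),("wall near R",(482,206),.046),("wall far",(402,193),.046),("guideLend",(345,249),.036),("guideRend",(458,249),.036),("gL in",(352,230),.036),("gR in",(451,230),.036),("bed floor near",(400,162),.022),("bedguide ends",(336,152),.035),("bedg",(336,105),.035),("bg",(466,40),.035)):
    f(W,n,((p[0]+.5)/s-.5,(p[1]+.5)/s-.5),z)
f(W,"block far top L",(308/s,295/s),.17-.013+.03);f(W,"blockR",(493/s,295/s),.17-.013+.03);f(W,"near",(330/s,519/s),.187);f(W,"near",(470/s,519/s),.187)
print('top')
for n,p,z in(("pinL",(255,50),.039),("pinR",(240,265),.039),("wall far",(262,160),.046),("wall near",(276,160),.046),("lip",(446,175),.027),("bar",(531,175),.034),("bedfloor",(232,150),.022),("bedstop",(52,150),.035)):
    f(T,n,((p[0]+.5)/5-.5+180,(p[1]+.5)/5-.5+160),z)
```

```text
pinL [-58.2   4.4]
pinR [58.5  3.7]
wall near L [-46.7  -9.9]
wall near R [ 46.2 -10.6]
wall far [-0.2 -2.9]
guideLend [-35.6 -37.6]
guideRend [ 34.4 -38.1]
gL in [-30.8 -25.9]
gR in [ 29.7 -26.3]
bed floor near [-1.2 13.6]
bedguide ends [-38.6  19.9]
bedg [-37.4  45.6]
bg [35.4 78.8]
block far top L [-28.7 -18.7]
blockR [ 25.3 -19.1]
near [ -27.1 -102.1]
near [  22.5 -102.5]
top
pinL [56.6  1. ]
pinR [-58.4   0.9]
wall far [-2.7 -7. ]
wall near [ -2.2 -14.4]
lip [  -2.1 -105.5]
bar [   0.2 -150.5]
bedfloor [ 4.1 10. ]
bedstop [ -3.8 105.4]
```

Call:
drive_effector([
  {"tx": 0.0035, "ty": 0.002, "tz": 0.03, "wz": -0.006},
  {"tz": 0.04},
  {"tz": 0.025},
  {"tz": 0.013},
  {},
  {},
])

```text
t: 5.55
tool_pos: [0.5613, 0.048, 0.0618]
tcp_rot: [-2.297, -2.142, 0.002]
force: [0.7, 0.2, 0.3]
gripper_width: 0.0545
grip_force: 65.1
```

```bash
python3 d.py .5624 .044 .036 85.9
```

Run:
```python
from h import *
W=cam("wrist"); im=manip.capture("wrist")
cv2.imwrite("pics/w3.png",up(im,150,90,210,200,3))
np.save("W3.npy",np.column_stack([W[1],W[2]]))
o=up(manip.capture("side"),215,150,70,90,5); cv2.imwrite("pics/s3.png",o)
```

```text
t 5.55 pos [0.56134964 0.04802865 0.06176686] F [0.68664601 0.20279573 0.29120129] w 0.05450110001379408
d now axes [-0.0039  0.0014  0.0258] d goal axes [-0.0039  0.0013  0.0258] rot [-0.0018  0.0001  0.0017]
```

View pics/w3.png

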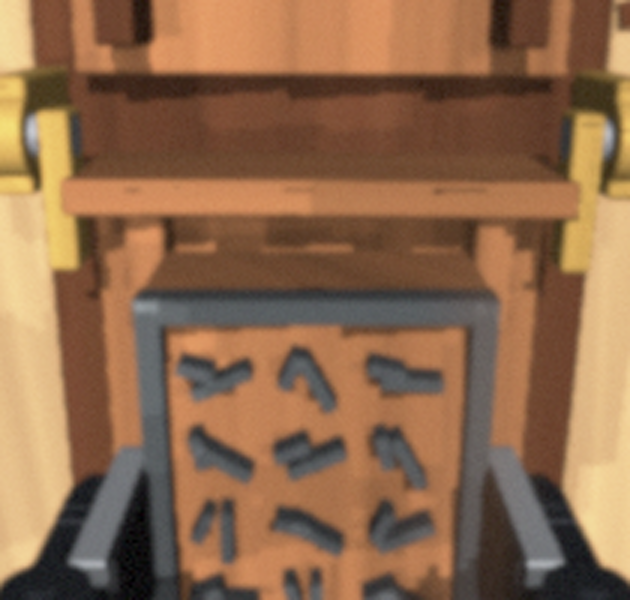

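The close-up shows the wall's top inner edge at row 180 (columns 63–578). The block's far top edge is at row 296 (columns 135–497) and its far lower edge at about row 250.

Run:
```python
from h import *
np.set_printoptions(precision=1,suppress=True)
A=np.load("W3.npy"); W=(manip.camera_info("wrist"),A[:,:3],A[:,3])
a=np.radians(85.9);v=np.array([np.cos(a),np.sin(a),0]);u=np.array([v[1],-v[0],0]);H=np.array([.5667,.1038,0])
def f(n,p,z):
    p=((p[0]+.5)/3-.5+150,(p[1]+.5)/3-.5+90); d=p2w(W,p,z)-H; print(n,np.array([d@u,d@v])*1e3)
f("wallL",(63,180),.046);f("wallR",(578,180),.046);f("wallfar",(320,157),.046)
f("pinL",(20,135),.039);f("pinR",(620,135),.039)
f("gL",(125,222),.036);f("gLin",(163,225),.036);f("gRin",(478,225),.036);f("gLend",(128,290),.036);f("gRout",(515,225),.036);f("bed",(320,75),.022)
f("blkL",(135,296),.0788);f("blkR",(497,296),.0788);f("lowL",(188,250),.0488);f("lowR",(468,250),.0488)
f("lowL",(188,250),.05);f("lowR",(468,250),.0475)
```

```text
wallL [-47.6  -3.3]
wallR [46.7 -3.2]
wallfar [-0.6  0.9]
pinL [-57.1   4. ]
pinR [56.   4.2]
gL [-39.  -13.5]
gLin [-31.5 -14.1]
gRin [ 30.7 -14. ]
gLend [-39.3 -27.6]
gRout [ 38. -14.]
bed [-0.5 13.7]
blkL [-28.6 -15. ]
blkR [ 26.2 -14.9]
lowL [-24.8 -15.8]
lowR [ 26.7 -15.7]
lowL [-24.6 -15.5]
lowR [ 26.9 -16.1]
```

View pics/s3.png

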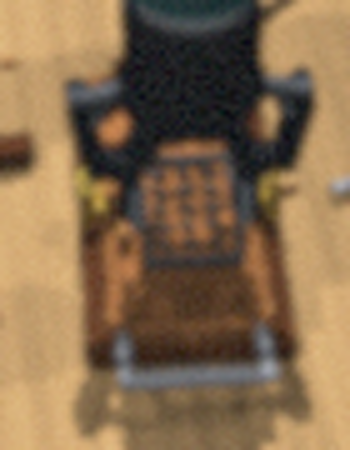

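Now the geometry is clear: rows 180–215 are the top of the wall, so its inner edge is at about -10.5 mm in the wrist frame. The block needs to go about 2 mm further toward the hinge before I lower it.

Call:
drive_effector([
  {"tx": 0.002},
  {"tz": 0.008},
  {"tz": 0.008},
  {"tz": 0.006},
  {},
  {},
])

```text
t: 6.15
tool_pos: [0.5612, 0.05, 0.0394]
tcp_rot: [-2.295, -2.143, 0.002]
force: [-0.0, -0.8, -1.0]
gripper_width: 0.0545
grip_force: 65.2
```

Call:
drive_effector([
  {"tz": 0.003},
  {},
])

```text
t: 6.32
tool_pos: [0.562, 0.05, 0.037]
tcp_rot: [-2.296, -2.144, 0.0]
force: [-0.3, -0.8, -1.3]
gripper_width: 0.0542
grip_force: 65.2
```

Call:
drive_effector([
  {"tz": 0.0015},
  {},
])

```text
t: 6.48
tool_pos: [0.5622, 0.05, 0.0357]
tcp_rot: [-2.296, -2.144, 0.0]
force: [0.4, 0.5, -1.2]
gripper_width: 0.0546
grip_force: 65.2
```

Call:
drive_effector([
  {"tz": 0.001},
  {},
  {},
])

```text
t: 6.73
tool_pos: [0.5624, 0.05, 0.0352]
tcp_rot: [2.296, 2.144, 0.001]
force: [-0.6, 0.4, 1.5]
gripper_width: 0.0546
grip_force: 65.4
```

Contact at just the seated height (force went from -1.3 to +1.5 N). Now I'll open modestly, lift clear and look.

Call:
drive_effector([
  {},
  {},
  {},
  {},
  {},
], jaw=0.068)

```text
t: 7.15
tool_pos: [0.5622, 0.05, 0.0348]
tcp_rot: [2.296, 2.144, 0.0]
force: [-0.0, 0.3, 0.8]
gripper_width: 0.068
grip_force: 0.0
```

Call:
drive_effector([
  {"tz": -0.02},
  {"tz": -0.03},
  {"tz": -0.04},
  {"tz": -0.04},
  {"tx": -0.03},
  {"tx": -0.03},
  {"tx": -0.03},
  {},
  {},
])

```text
t: 7.9
tool_pos: [0.5559, -0.041, 0.1649]
tcp_rot: [-2.299, -2.141, -0.001]
force: [-0.7, 0.4, 0.4]
gripper_width: 0.0683
grip_force: 0.0
```

Run:
```python
from h import *
s=manip.observe();print(s["tool_pos"],s["gripper_width"])
W=cam("wrist"); im=manip.capture("wrist")
np.save("W4.npy",np.column_stack([W[1],W[2]]))
cv2.imwrite("pics/w4.png",cv2.resize(im[:,:,::-1],(800,600),interpolation=cv2.INTER_CUBIC))
```

```text
[ 0.55592599 -0.04095498  0.16489472] 0.0682716365482351
```

View pics/w4.png

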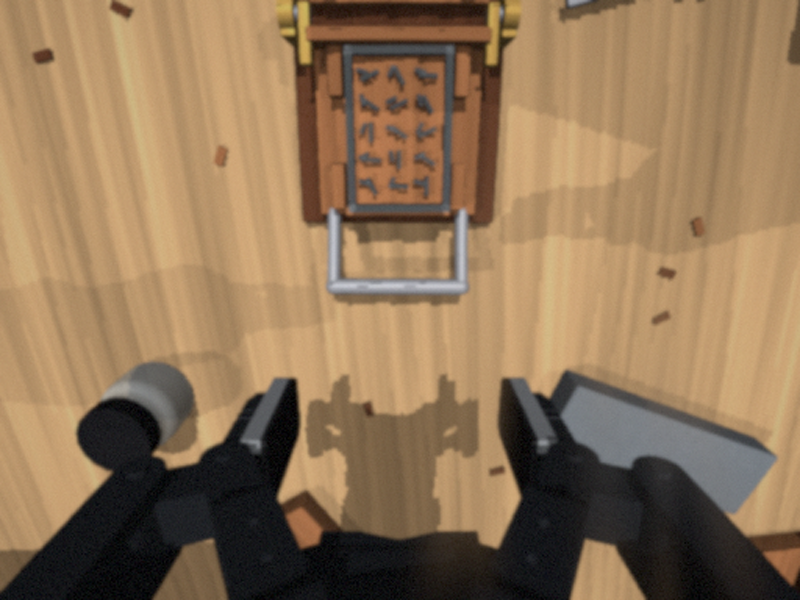

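The block sits in the pocket: its top corners are at (345,46), (453,46), (450,211) and (350,211), inside the wall at row 42 and the lip at row 214. The handle bar runs from (330,286) to (467,286). I'll measure both.

Run:
```python
from h import *
np.set_printoptions(precision=1,suppress=True)
A=np.load("W4.npy"); W=(manip.camera_info("wrist"),A[:,:3],A[:,3])
a=np.radians(85.9);v=np.array([np.cos(a),np.sin(a),0]);u=np.array([v[1],-v[0],0]);H=np.array([.5667,.1038,0])
def f(n,p,z):
    p=((p[0]+.5)/1.5625-.5,(p[1]+.5)/1.5625-.5); X=p2w(W,p,z);d=X-H; print(n,np.array([d@u,d@v,X[0]*1e3,X[1]*1e3]))
for p in((345,46),(453,46),(450,211),(350,211)): f("blk",p,.052)
f("wall",(310,42),.046);f("wall",(488,42),.046);f("pin",(288,18),.039);f("pin",(508,18),.039)
f("bar",(330,286),.034);f("bar",(467,286),.034);f("lip",(400,214),.027)
```

```bash
python3 d.py .5561 -.0458 .2 175.9
```

```text
blk [ -0.   -0.  538.4  91.7]
blk [  0.   -0.  592.9  87.8]
blk [  0.   -0.1 588.    4.8]
blk [ -0.   -0.1 532.5   8.7]
wall [ -0.   -0.  520.   96.3]
wall [  0.   -0.  611.8  89.7]
pin [ -0.1   0.  508.8 110.2]
pin [  0.1   0.  623.9 101.9]
bar [ -0.   -0.1 513.  -39. ]
bar [  0.   -0.1 598.8 -45.2]
lip [  0.   -0.1 560.    1.6]
t 7.95 pos [ 0.55582201 -0.04000351  0.1647066 ] F [0.53337846 0.44447273 0.23929415] w 0.06762885746578129
d now axes [-0.0057  0.0007 -0.0353] d goal axes [-0.0007 -0.0058 -0.0353] rot [ 2.0000e-04 -6.0000e-04 -1.5689e+00]
```

Call:
drive_effector([
  {"wz": -0.1207},
  {"wz": -0.1207},
  {"wz": -0.1207},
  {"wz": -0.1207},
  {"wz": -0.1207},
  {"wz": -0.1207},
  {"wz": -0.1207},
  {"wz": -0.1207},
  {"wz": -0.1207},
  {"wz": -0.1207},
  {"wz": -0.1207},
  {"wz": -0.1207},
  {"wz": -0.1207},
  {"ty": -0.0037, "tz": 0.03},
  {},
  {},
], jaw=0.03)

```text
t: 9.28
tool_pos: [0.5536, -0.042, 0.133]
tcp_rot: [-0.109, -3.134, -0.002]
force: [0.3, 0.0, 0.9]
gripper_width: 0.03
grip_force: 0.0
```

```bash
python3 d.py .556 -.0437 .0153 175.9
```

```text
t 9.2833 pos [ 0.55359394 -0.04202087  0.13304418] F [0.28853481 0.01130675 0.86666687] w 0.03003497358244385
d now axes [-0.0031 -0.0016  0.1177] d goal axes [-0.0025 -0.0015  0.1177] rot [ 0.001  -0.0053  0.0022]
```

Call:
drive_effector([
  {"tx": -0.003, "ty": -0.0015, "tz": 0.03},
  {"tz": 0.035},
  {"tz": 0.025},
  {"tz": 0.015},
  {"tz": 0.01},
  {},
  {},
])

```text
t: 9.87
tool_pos: [0.5592, -0.0449, 0.0205]
tcp_rot: [0.11, 3.139, 0.0]
force: [0.6, -0.4, 0.5]
gripper_width: 0.03
grip_force: 0.0
```

```bash
python3 d.py .556 -.0437 .0153 175.9
```

Run:
```python
from h import *
cv2.imwrite("pics/s5.png",up(manip.capture("side"),205,150,90,100,6))
```

```text
t 9.8667 pos [ 0.55920947 -0.04490878  0.02047026] F [ 0.58949197 -0.35155999  0.53125065] w 0.030036315260570295
d now axes [0.0033 0.001  0.0052] d goal axes [0.0033 0.001  0.0052] rot [0.0001 0.0005 0.0017]
```

View pics/s5.png

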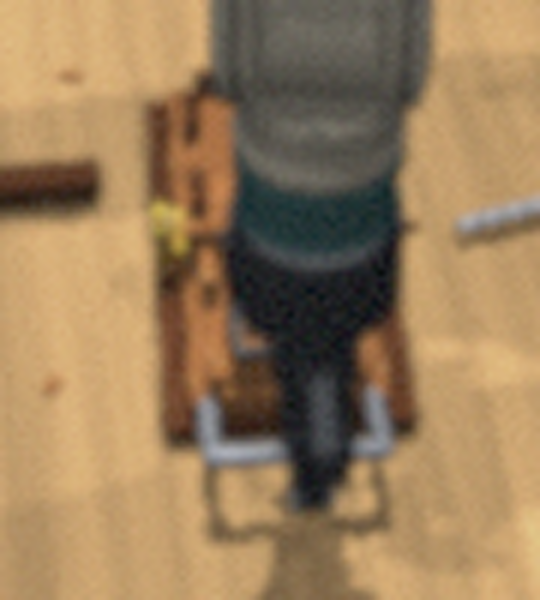

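The near finger stands in front of the bar (tip at about 310,500) and the bar (row 450) is between the fingers. I'll go the last 5 mm and pinch.

Call:
drive_effector([
  {"tx": 0.003, "tz": 0.004},
  {},
])

```text
t: 10.08
tool_pos: [0.556, -0.045, 0.0167]
tcp_rot: [0.11, 3.138, -0.0]
force: [-2.2, 0.5, -0.4]
gripper_width: 0.0301
grip_force: 0.0
```

Call:
drive_effector([
  {},
  {},
  {},
  {},
  {},
  {},
  {},
], jaw=0.004)

```text
t: 10.67
tool_pos: [0.5562, -0.0422, 0.0167]
tcp_rot: [0.108, 3.138, 0.01]
force: [-0.6, 6.7, 3.4]
gripper_width: 0.0077
grip_force: 58.5
```

Call:
drive_effector([
  {"ty": 0.0025},
  {},
])

```text
t: 10.83
tool_pos: [0.5562, -0.0422, 0.0166]
tcp_rot: [0.11, 3.139, -0.0]
force: [-0.9, 1.9, 3.8]
gripper_width: 0.0079
grip_force: 58.9
```

Run:
```python
import numpy as np
a=np.radians(np.r_[0,2.25,np.arange(4.5,176,4.5),177.75,180])
v=-150*np.cos(a)-5*np.sin(a); z=150*np.sin(a)-5*np.cos(a)
for i,(p,q,t) in enumerate(zip(np.diff(v),-np.diff(z),a[1:])): print(f"{np.degrees(t):.1f}: {p/1e3:.4f} {q/1e3:.4f}",end="; " if i%5<4 else "\n")
```

```text
2.2: -0.0001 -0.0059; 4.5: 0.0002 -0.0059; 9.0: 0.0010 -0.0117; 13.5: 0.0019 -0.0116; 18.0: 0.0028 -0.0114
22.5: 0.0037 -0.0112; 27.0: 0.0046 -0.0109; 31.5: 0.0054 -0.0105; 36.0: 0.0062 -0.0100; 40.5: 0.0070 -0.0095
45.0: 0.0077 -0.0089; 49.5: 0.0084 -0.0083; 54.0: 0.0090 -0.0076; 58.5: 0.0096 -0.0069; 63.0: 0.0101 -0.0061
67.5: 0.0105 -0.0053; 72.0: 0.0109 -0.0044; 76.5: 0.0112 -0.0036; 81.0: 0.0115 -0.0027; 85.5: 0.0117 -0.0018
90.0: 0.0118 -0.0009; 94.5: 0.0118 0.0001; 99.0: 0.0117 0.0010; 103.5: 0.0116 0.0019; 108.0: 0.0114 0.0028
112.5: 0.0112 0.0037; 117.0: 0.0109 0.0046; 121.5: 0.0105 0.0054; 126.0: 0.0100 0.0062; 130.5: 0.0095 0.0070
135.0: 0.0089 0.0077; 139.5: 0.0083 0.0084; 144.0: 0.0076 0.0090; 148.5: 0.0069 0.0096; 153.0: 0.0061 0.0101
157.5: 0.0053 0.0105; 162.0: 0.0044 0.0109; 166.5: 0.0036 0.0112; 171.0: 0.0027 0.0115; 175.5: 0.0018 0.0117
177.8: 0.0005 0.0059; 180.0: 0.0003 0.0059;
```

Call:
drive_effector([
  {"tz": -0.0059},
  {"ty": 0.0002, "tz": -0.0059},
  {"ty": 0.001, "tz": -0.0117},
  {"ty": 0.0019, "tz": -0.0116},
  {"ty": 0.0028, "tz": -0.0114},
  {"ty": 0.0037, "tz": -0.0112},
  {"ty": 0.0046, "tz": -0.0109},
  {"ty": 0.0054, "tz": -0.0105},
])

```text
t: 11.5
tool_pos: [0.5575, -0.0236, 0.0966]
tcp_rot: [0.111, 3.139, -0.004]
force: [1.7, -2.4, -1.3]
gripper_width: 0.0079
grip_force: 58.4
```

```bash
python3 d.py .556 .1075 .1703 175.9
```

```text
t 11.5 pos [ 0.55751847 -0.02362408  0.09660024] F [ 1.70502717 -2.39849937 -1.26296315] w 0.007938089498050407
d now axes [ 0.0107  0.1305 -0.0741] d goal axes [ 0.0109  0.1307 -0.0737] rot [-0.0028  0.0011  0.0008]
```

Call:
drive_effector([
  {"ty": 0.0062, "tz": -0.01},
  {"ty": 0.007, "tz": -0.0095},
  {"ty": 0.0077, "tz": -0.0089},
  {"ty": 0.0084, "tz": -0.0083},
  {"ty": 0.009, "tz": -0.0076},
  {"ty": 0.0096, "tz": -0.0069},
  {"ty": 0.0101, "tz": -0.0061},
  {"ty": 0.0105, "tz": -0.0053},
  {"ty": 0.0109, "tz": -0.0044},
  {"ty": 0.0112, "tz": -0.0036},
  {"ty": 0.0115, "tz": -0.0027},
])

```text
t: 12.42
tool_pos: [0.5654, 0.078, 0.1728]
tcp_rot: [0.112, 3.136, -0.006]
force: [-1.0, -4.2, 10.1]
gripper_width: 0.0079
grip_force: 61.7
```

```bash
python3 d.py .5666 .1075 .1703 175.9
```

```text
t 12.4167 pos [0.56541771 0.07799708 0.17283629] F [-1.03271305 -4.23816611 10.14466095] w 0.007852074446262697
d now axes [0.0009 0.0295 0.0024] d goal axes [0.0009 0.0295 0.0025] rot [-0.0039  0.0042  0.0004]
```

Call:
drive_effector([
  {"ty": 0.0117, "tz": -0.0048},
  {"ty": 0.0118, "tz": -0.0009},
  {"ty": 0.0118, "tz": 0.0001},
  {"ty": 0.0117, "tz": 0.001},
  {"ty": 0.0116, "tz": 0.0019},
])

```text
t: 12.83
tool_pos: [0.5698, 0.1387, 0.1717]
tcp_rot: [0.11, 3.137, 0.001]
force: [5.5, -2.7, 1.2]
gripper_width: 0.0074
grip_force: 61.9
```

```bash
python3 d.py .5666 .1075 .1703 175.9
```

```text
t 12.8333 pos [0.5697691 0.1386872 0.1717326] F [ 5.54560642 -2.7494259   1.24879457] w 0.00741156447646769
d now axes [ 0.001  -0.0313  0.0014] d goal axes [ 0.0009 -0.0313  0.0014] rot [0.0004 0.0029 0.0016]
```

Call:
drive_effector([
  {"ty": 0.0114, "tz": 0.0028},
  {"ty": 0.0112, "tz": 0.0037},
  {"ty": 0.0109, "tz": 0.0046},
  {"ty": 0.0105, "tz": 0.0054},
  {"ty": 0.01, "tz": 0.0062},
  {"ty": 0.0095, "tz": 0.007},
  {"ty": 0.0089, "tz": 0.0077},
  {"ty": 0.0083, "tz": 0.0084},
])

```text
t: 13.5
tool_pos: [0.5752, 0.2196, 0.1249]
tcp_rot: [0.109, 3.138, 0.002]
force: [5.7, -1.2, 0.6]
gripper_width: 0.0078
grip_force: 61.1
```

```bash
python3 d.py .5666 .1075 .1703 175.9
```

```text
t 13.5 pos [0.57519143 0.21958244 0.12488673] F [ 5.74642432 -1.23918779  0.6261035 ] w 0.007826554539580604
d now axes [ 0.0007 -0.1123 -0.0456] d goal axes [ 0.0006 -0.1124 -0.0454] rot [0.0014 0.002  0.0019]
```

Call:
drive_effector([
  {"ty": 0.0076, "tz": 0.009},
  {"ty": 0.0069, "tz": 0.0096},
  {"ty": 0.0061, "tz": 0.0101},
  {"ty": 0.0053, "tz": 0.0105},
  {"ty": 0.0044, "tz": 0.0109},
  {"ty": 0.0036, "tz": 0.0112},
  {"ty": 0.0018, "tz": 0.0075},
  {"ty": 0.0012, "tz": 0.0065},
  {"ty": 0.0005, "tz": 0.004},
])

```text
t: 14.25
tool_pos: [0.5762, 0.2559, 0.0444]
tcp_rot: [-0.109, -3.138, -0.0]
force: [3.8, -0.4, 1.9]
gripper_width: 0.0074
grip_force: 61.4
```

```bash
python3 d.py .5666 .1075 .0266 175.9
```

```text
t 14.25 pos [0.57622796 0.25593797 0.04440431] F [ 3.83935592 -0.39057211  1.85277395] w 0.007445722041037853
d now axes [-0.0007 -0.1488  0.0178] d goal axes [-0.001  -0.1487  0.0178] rot [ 0.0001 -0.0013  0.0023]
```

Call:
drive_effector([
  {"ty": 0.0008, "tz": 0.005},
  {"ty": 0.0004, "tz": 0.004},
  {"ty": 0.0001, "tz": 0.003},
  {"tz": 0.002},
  {},
])

```text
t: 14.67
tool_pos: [0.576, 0.257, 0.0315]
tcp_rot: [-0.11, -3.138, -0.002]
force: [1.7, 2.5, -0.6]
gripper_width: 0.0078
grip_force: 62.0
```

Call:
drive_effector([
  {"tz": 0.0015},
  {"tz": 0.0015},
  {},
  {},
])

```text
t: 15.0
tool_pos: [0.576, 0.2571, 0.0312]
tcp_rot: [-0.11, -3.139, -0.002]
force: [-4.5, -0.1, 14.3]
gripper_width: 0.0074
grip_force: 63.4
```

Call:
drive_effector([
  {"tz": -0.003},
  {},
  {},
])

```text
t: 15.25
tool_pos: [0.576, 0.257, 0.0317]
tcp_rot: [-0.11, -3.138, -0.002]
force: [-0.6, 3.1, 1.4]
gripper_width: 0.0075
grip_force: 62.1
```

Run:
```python
from h import *
o=np.hstack([up(manip.capture("side"),205,130,80,100,5),up(manip.capture("top"),160,140,80,100,5)])
cv2.imwrite("pics/s6.png",o)
```

```text
(no output)
```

View pics/s6.png

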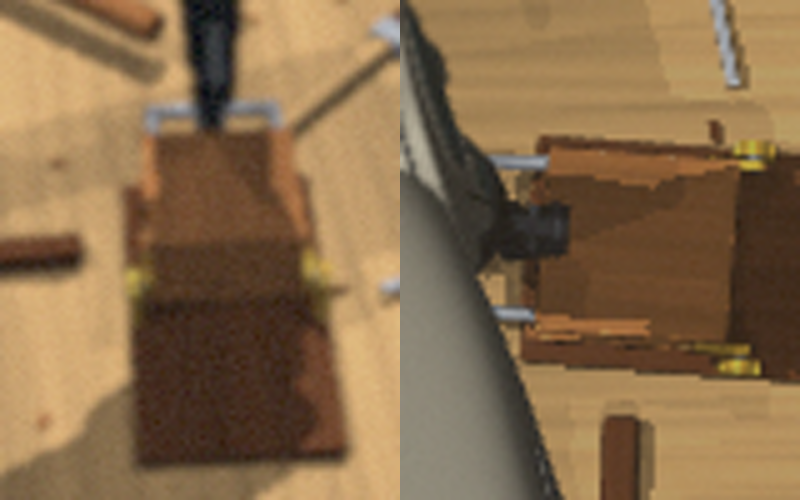

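The tray lies flat over the bed, with the handle bar at row 113 in the side view. The hard contact at 14 N with no further travel confirms it is shut. Now I'll swing it back.

Call:
drive_effector([
  {"ty": -0.0003, "tz": -0.003},
  {"ty": -0.0005, "tz": -0.0059},
  {"ty": -0.0013, "tz": -0.008},
  {"ty": -0.0025, "tz": -0.0117},
  {"ty": -0.0036, "tz": -0.0115},
  {"ty": -0.0044, "tz": -0.0112},
  {"ty": -0.0053, "tz": -0.0109},
  {"ty": -0.0061, "tz": -0.0105},
])

```text
t: 16.02
tool_pos: [0.5747, 0.2351, 0.1052]
tcp_rot: [-0.107, -3.138, -0.01]
force: [0.2, 7.9, 1.1]
gripper_width: 0.0075
grip_force: 59.5
```

```bash
python3 d.py .5666 .1075 .0216 175.9
```

```text
t 16.0167 pos [0.5746881  0.23514124 0.10516471] F [0.17315864 7.88809513 1.12936776] w 0.007523775386457122
d now axes [-0.0007 -0.1284  0.0827] d goal axes [-0.0011 -0.1279  0.0836] rot [ 0.0064 -0.0015  0.0036]
```

Call:
drive_effector([
  {"ty": -0.0055, "tz": -0.0095},
  {"ty": -0.0076, "tz": -0.009},
  {"ty": -0.0083, "tz": -0.0084},
  {"ty": -0.0089, "tz": -0.0077},
  {"ty": -0.0095, "tz": -0.007},
  {"ty": -0.01, "tz": -0.0062},
  {"ty": -0.0105, "tz": -0.0054},
  {"ty": -0.0109, "tz": -0.0046},
  {"ty": -0.0112, "tz": -0.0037},
])

```text
t: 16.77
tool_pos: [0.5685, 0.1537, 0.1699]
tcp_rot: [-0.106, -3.139, -0.014]
force: [-7.5, 8.5, 18.5]
gripper_width: 0.0074
grip_force: 62.3
```

```bash
python3 d.py .5666 .1075 .0216 175.9
```

```text
t 16.7667 pos [0.56853449 0.15365738 0.16986435] F [-7.46355694  8.51154487 18.48614506] w 0.007368918979547709
d now axes [-0.0013 -0.0475  0.1479] d goal axes [-0.0014 -0.0462  0.1483] rot [ 0.0087 -0.0007  0.0043]
```

Call:
drive_effector([
  {"ty": -0.009, "tz": -0.0065},
  {"ty": -0.0116, "tz": -0.004},
  {"ty": -0.0117, "tz": -0.001},
  {"ty": -0.0118},
])

```text
t: 17.1
tool_pos: [0.5643, 0.1058, 0.1772]
tcp_rot: [-0.109, -3.136, -0.002]
force: [-6.3, 3.3, 4.7]
gripper_width: 0.0075
grip_force: 61.4
```

```bash
python3 d.py .5666 .1075 .0216 175.9
```

```text
t 17.1 pos [0.56433508 0.10578685 0.17717534] F [-6.2897343   3.31687755  4.69960133] w 0.007471075758662616
d now axes [-0.0028  0.0017  0.1556] d goal axes [-0.0021  0.0019  0.1556] rot [ 0.001  -0.0041  0.0019]
```

Call:
drive_effector([
  {"ty": -0.0117, "tz": 0.0018},
  {"ty": -0.0115, "tz": 0.0027},
  {"ty": -0.0112, "tz": 0.0036},
  {"ty": -0.0109, "tz": 0.0044},
  {"ty": -0.0105, "tz": 0.0053},
  {"ty": -0.0101, "tz": 0.0061},
  {"ty": -0.0096, "tz": 0.0069},
  {"ty": -0.009, "tz": 0.0076},
])

```text
t: 17.77
tool_pos: [0.5577, 0.0143, 0.1419]
tcp_rot: [-0.116, -3.135, 0.026]
force: [-14.2, -15.6, 23.3]
gripper_width: 0.0073
grip_force: 67.1
```

```bash
python3 d.py .5666 .1075 .0265 175.9
```

```text
t 17.7667 pos [0.5577377  0.01429876 0.14191139] F [-14.17009432 -15.58048416  23.29991131] w 0.007304318003538521
d now axes [-0.0024  0.0955  0.1138] d goal axes [-0.0022  0.0936  0.1154] rot [-0.0166 -0.0036 -0.0025]
```

Call:
drive_effector([
  {"tx": 0.003, "ty": -0.006, "tz": -0.004},
  {"tx": 0.001, "ty": -0.006},
  {},
])

```text
t: 18.02
tool_pos: [0.5572, 0.0125, 0.1408]
tcp_rot: [0.111, 3.136, 0.016]
force: [8.5, 11.2, -11.9]
gripper_width: 0.0078
grip_force: 63.3
```

```bash
python3 d.py .5666 .1075 .0265 175.9
```

```text
t 18.0167 pos [0.55724146 0.01247051 0.14081447] F [  8.53517189  11.19099819 -11.90755696] w 0.007823628128434302
d now axes [-0.0023  0.0943  0.1153] d goal axes [-0.0025  0.0955  0.1143] rot [0.0101 0.0032 0.0011]
```

Call:
drive_effector([
  {"tx": -0.002, "ty": -0.0054, "tz": 0.0108},
  {"ty": -0.0077, "tz": 0.0089},
  {"ty": -0.007, "tz": 0.0095},
  {"ty": -0.0062, "tz": 0.01},
])

```text
t: 18.35
tool_pos: [0.555, -0.0189, 0.1034]
tcp_rot: [-0.113, -3.138, 0.008]
force: [-3.5, -6.1, 7.9]
gripper_width: 0.0071
grip_force: 67.3
```

```bash
python3 d.py .5666 .1075 .0265 175.9
```

```text
t 18.35 pos [ 0.55497138 -0.01894741  0.10341025] F [-3.47150605 -6.09200125  7.8852106 ] w 0.007131315207905762
d now axes [-0.0026  0.1273  0.0763] d goal axes [-0.0026  0.127   0.0769] rot [-0.0049 -0.0012 -0.0002]
```

Call:
drive_effector([
  {"ty": -0.0075, "tz": 0.0092},
  {"ty": -0.0046, "tz": 0.0109},
  {"ty": -0.0037, "tz": 0.0112},
  {"ty": -0.0028, "tz": 0.0114},
  {"ty": -0.0019, "tz": 0.01},
])

```text
t: 18.77
tool_pos: [0.5532, -0.0393, 0.0497]
tcp_rot: [-0.112, -3.138, 0.01]
force: [-3.6, -7.0, 2.4]
gripper_width: 0.0075
grip_force: 70.3
```

```bash
python3 d.py .5666 .1075 .0265 175.9
```

```text
t 18.7667 pos [ 0.55321484 -0.03930484  0.04969068] F [-3.6359777  -6.99422266  2.35294182] w 0.007481305680378142
d now axes [-0.0029  0.1475  0.0223] d goal axes [-0.0029  0.1474  0.0232] rot [-0.0062 -0.0018  0.0001]
```

Call:
drive_effector([
  {"ty": -0.002, "tz": 0.008},
  {"ty": -0.0005, "tz": 0.007},
  {"tz": 0.005},
  {"tz": 0.003},
  {},
])

```text
t: 19.18
tool_pos: [0.5531, -0.0419, 0.0263]
tcp_rot: [-0.113, -3.137, 0.011]
force: [-2.2, -8.1, -0.2]
gripper_width: 0.0075
grip_force: 71.3
```

Call:
drive_effector([
  {"tz": 0.002},
  {"tz": 0.002},
  {"tz": 0.001},
  {},
])

```text
t: 19.52
tool_pos: [0.5531, -0.042, 0.0218]
tcp_rot: [-0.113, -3.137, 0.011]
force: [-3.0, -8.0, -0.9]
gripper_width: 0.0081
grip_force: 71.4
```

Call:
drive_effector([
  {"ty": -0.002, "tz": 0.0015},
  {"tz": 0.0015},
  {},
])

```text
t: 19.77
tool_pos: [0.5531, -0.0419, 0.0191]
tcp_rot: [-0.111, -3.138, 0.003]
force: [-2.1, -4.6, 0.1]
gripper_width: 0.0071
grip_force: 71.4
```

Call:
drive_effector([
  {"tz": 0.0015},
  {"tz": 0.0015},
  {},
])

```text
t: 20.02
tool_pos: [0.5532, -0.0419, 0.0164]
tcp_rot: [-0.111, -3.138, 0.004]
force: [-2.6, -4.3, 0.3]
gripper_width: 0.0074
grip_force: 71.4
```

Call:
drive_effector([
  {"tz": 0.001},
  {"tz": 0.001},
  {},
])

```text
t: 20.27
tool_pos: [0.5532, -0.0418, 0.0156]
tcp_rot: [-0.111, -3.138, 0.004]
force: [-5.5, -4.1, 7.4]
gripper_width: 0.0081
grip_force: 72.4
```

The tray is firmly on its open stop, at the same handle height as at the start. I'll release, lift and look.

Call:
drive_effector([
  {},
  {},
  {},
  {},
  {},
], jaw=0.03)

```text
t: 20.68
tool_pos: [0.5543, -0.0406, 0.0151]
tcp_rot: [0.109, 3.139, 0.001]
force: [0.2, -0.5, 0.2]
gripper_width: 0.0299
grip_force: 0.0
```

Call:
drive_effector([
  {"tz": -0.01},
  {"tz": -0.03},
  {"tz": -0.04},
  {"tz": -0.04},
  {"tz": -0.04},
  {"ty": -0.035, "tz": -0.02},
  {"ty": -0.04},
  {"ty": -0.04},
  {"ty": -0.04},
  {"ty": -0.04},
  {},
  {},
  {},
  {},
  {},
])

```text
t: 21.93
tool_pos: [0.5403, -0.2339, 0.1953]
tcp_rot: [-0.107, -3.14, -0.001]
force: [0.3, 0.5, -0.1]
gripper_width: 0.0302
grip_force: 0.0
```

Run:
```python
from h import *
t=manip.capture("top"); s=manip.capture("side")
o=np.hstack([np.vstack([up(t,170,150,130,80,3),cv2.resize(t[:,:,::-1],(390,292))]),np.vstack([up(s,215,145,75,100,4),np.zeros((132,300,3),np.uint8)])])
cv2.imwrite("pics/f.png",o); print(o.shape)
```

```text
(532, 690, 3)
```

View pics/f.png

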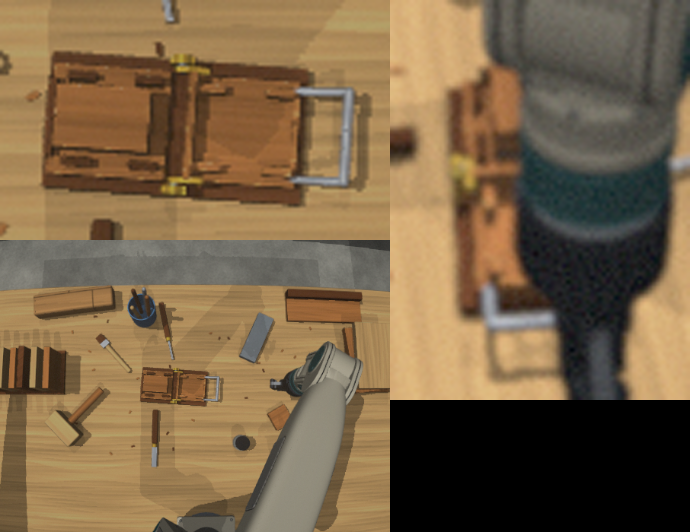

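The top view shows the tray open and empty, and the block plain side up in the bed at (52–150, 85–150). That is its full 84 mm footprint between the guides, so it lies flat. The bystanders look where they were, so I'm handing in.

```bash
python3 -c "
from plant import manip
print(manip.job_done())"
```

```text
the job is handed in; nothing more can be done
None
```

The block lies carving down in the fixed bed, flat as far as the top view shows, the tray is fully open again, the other things look undisturbed, and the job was handed in at about 22 s; I viewed 11 pictures, one over the limit of 10.

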